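# Re-scan the sample tube that the carousel's reader missed

## Robot

A 6-joint arm with a two-finger parallel gripper is mounted at the origin on the work surface. World frame = base frame: x ahead of the robot, y to its left, z up, the work surface at z = 0. Lengths are in m, angles in rad, forces in N, time in s.
With the tool pointing down it reaches from about 0.325 to 0.875 m from the base axis. Payload 4.4 kg.
Tool frame: the origin (TCP) lies at the very end of the fingers, on their centre line; the grasp point (between the pads) lies 19 mm behind it; z points along the fingers, y is the line along which they close (so a half turn about z gives the same grasp; the last joint's range is limited). The gripper opens to 85 mm and grips with 20 to 120 N. Pads are 22 mm wide; open, the fingers measure 114 mm over their backs; the gripper's body (76 mm by 85 mm) begins 54 mm behind the grasp point. The pads swing forward as they close: fully open they stand 13 mm farther back than shut.
Start: joints at [-1.26, 0.207, 1.542, -0, 1.393, -0.15], TCP at [0.256, -0.515, 0.231] pointing down, gripper open.
Joint ranges: [-2.73, 2.73], [-0.86, 2.22], [0.23, 2.46], [-1.11, 4.25], [0.08, 2.63], [-2.82, 2.82]. Speed limits (rad/s): [2.79, 2.79, 3.14, 3.14, 3.14, 3.14].

## Interface

Orientations are given as a rotation vector (axis times angle).
In Python, from plant import bot gives the robot as it stands.
- The arm moves only by the shell command python3 -m inch 'ROWS' [FORCE]. ROWS is JSON, a list that holds one entry, the list of rows, each a list of 7 numbers: the shift along the tool's x, y, z normalised to -1 to 1, where 1 is 300 mm, then the turn, a rotation vector about the tool's x, y, z normalised to -1 to 1, where 1 is pi/2 rad, then the finger opening in mm, from 0 to 85.4. In form: [[[x, y, z, rx, ry, rz, jaw], ...]]. A call has 1 to 5 rows; each row is the pose to reach, as a shift and turn from the pose commanded when the call began, along the tool's axes at that moment; what a row does not reach only later rows make up. A row lasts 1/12 s, in which the tool goes at most 41.7 mm and 7.16 degrees, less where a joint would pass 70% of its speed; a pose out of reach is approached as far as the arm can. A call with a number of a shift or a turn outside -1 to 1 is refused whole. A call with a gripper value outside its range is refused whole. The fingers move at their own pace and stop on an object; FORCE is the grip in N (left out, the last holds). Time passes only in rows, so rows that repeat a pose let the fingers close. It gives the time, the measured TCP pose, the force, the opening and the grip force at its end, in the units of the state.
- bot.read_state(): the state, without advancing time (a new reading comes with each control period).
- bot.camera(name): name is "side" or "top"; returns a dict with "color" (384x512x3 uint8, red, green, blue), "fx", "fy", "cx", "cy" (pixels), "xyz" and "orientation" of the camera in the world. Camera axes: x right, y down, z forward; pixel columns grow to the right and rows downward; lengths in m; the calibration is good to about 2 mm. A picture is of the moment at which its call begins. There is no depth.
- bot.finish_job(): hands the job in; it is judged then, once.
Trained networks look in a picture, given as the dict that the camera call returned (one of the last four; its "shot" number tells which), for a name from the list of things; names that differ only in an ending like _2 or _b are one class to them, and where a whole thing is asked for, a point or a joint stands for the part that bears it (a point fixed in the world has none). Each returns a list of dicts, best first, with "p" (0 to 1); they miss things now and then, are a little off and sometimes report something else, mostly with a low value. They report only what shows in the picture. A call takes as long as a camera call.
- bot.trace(picture, thing): "mask" (384x512 bool, what is visible of it).
- bot.pinpoint(picture, thing): "at" ([x, y, z] in m, in world coordinates, good to about 4 mm: a listed point, or the origin of a listed thing).
The state is a dict: "time_s": time; "joints": joint angles; "dq": joint speeds; "effort": joint torques, N m; "position": TCP position; "tool_rot": TCP orientation; "ft_force": force on the tool from outside, world axes, zero at the start; "moment": the same for the moment, N m; "opening": finger opening in m; "grip_force": force on a finger pad.
Only numpy, scipy, OpenCV 4.12 (cv2) and the standard library are available. Lean on these libraries where they do the work, as an engineer would, in place of code of your own. Each camera call takes 0.05 s, during which the arm holds its last target. There are 200 camera calls.

## Task

Turn the sample carousel by hand through at least one full turn, either way, so that every tube passes its built-in reader; then take out the one tube with the red cap, whose code that reader cannot read, and show it to the desk scanner: hold it free in the air with the middle of its bar code 10 cm straight out from the centre of the scanner's window, cap up, the tube leaning so that it is parallel to the tilted window, and the bar code facing the window. Finish while still holding it there, quite still; do not bump the scanner, and leave the other tubes in their cups and everything else on the bench where it is.

Things in the scene. Friction and masses are not known exactly. Their poses are not given: they have to be found in the camera images.
- carousel (a joint): the turntable of the sample loader, a dark disc 216 mm across with ten tube cups, turned by hand about a vertical axis through knob. Radians, 0 at the start, growing counter-clockwise seen from above; no end stops, either way will do. It turns stiffly (about 0.06 N m) and stays where it is left.
- knob (a point): middle of the blue round knob in the centre of the carousel, on its axis and turning with it: 42 mm diameter, 30 mm tall (15 mm below to 15 mm above this point), z up. The tubes stand in a circle of 85 mm radius round it, 52 mm apart at the closest, cap tops 23 mm below the knob's top: clear room for fingers round the knob.
- sampler: beige housing of the sample loader under the carousel, 290 x 300 mm, top 48 mm above the bench, fixed; origin under its centre, on the carousel's axis. On its far (+x) edge stands the built-in reader post, 26 x 52 mm, its top 98 mm above the bench, between 117 and 143 mm from the axis.
- red_tube: the only red-capped tube, 14 g: clear, 13 mm diameter, white label; cap 17 mm diameter, 64 to 84 mm above its base. Origin: centre of its base; z up to the cap; x towards the side with the black bar code. It stands in a carousel cup (15 mm bore, 32 mm deep; base 60 mm above the bench), bar code facing out from the axis within 10 degrees. Next cups 52 mm away, centre to centre.
- code (a point): middle of the bar code on the red-capped tube: on its surface, 6.5 mm out along the tube's x, 43 mm above its base.
- window (a point): centre of the dark red window on the desk scanner's head (grey-white, 60 x 74 x 70 mm, pivot 215 mm above the bench, 33 mm behind the window). -x points straight out of the window to the user, y along its width, z up in its plane. The head looks down by 20 to 35 degrees, so z leans to the user as much. It stays as it was set.
- aim (a point): the reading point, in empty air 100 mm straight out from the centre of the scanner's window; same axes as the window.
- scanner: the desk scanner's stand, origin under the centre of its round foot (110 mm across, 12 mm high); its bent column rises at the back and carries the head.
- tube0: sample tube with a violet cap in another cup of the carousel, same size and axes as the red-capped one; stays in its cup.
- tube1: sample tube with a violet cap in another cup of the carousel, same size and axes as the red-capped one; stays in its cup.
- tube2: sample tube with a violet cap in another cup of the carousel, same size and axes as the red-capped one; stays in its cup.
- tube3: sample tube with a violet cap in another cup of the carousel, same size and axes as the red-capped one; stays in its cup.
- tube4: sample tube with a violet cap in another cup of the carousel, same size and axes as the red-capped one; stays in its cup.
- mouse: black computer mouse, 105 x 60 x 32 mm; origin at its underside; not part of the job, leave it where it is.
- marker: marker pen lying down, 145 mm long, 15 mm thick; origin at its underside; not part of the job, leave it where it is.
- pipette: white hand pipette lying down, about 270 mm long, 26 mm high; origin at its underside; not part of the job, leave it where it is.
- diluent: small jar with blue lid, 52 mm diameter, 75 mm tall; origin at its underside; not part of the job, leave it where it is.

How it is judged:
On the way, in this order (a step that is already met when the one before it is completed fails the run):
1. the carousel has been turned at least one full turn (6.18 rad or more either way) with the red-capped tube still in its cup ((value of joint carousel above 6.18 rad or value of joint carousel below -6.18 rad) and z of red_tube in the frame of knob below -0.08 m), for 0.1 s.
2. the red-capped tube is held in front of the scanner's window, parallel to it, bar code towards it (distance between code and aim below 0.02 m and angle between the z axis of red_tube and the z axis of window, either way round below 0.2 rad and angle between red_tube's own z axis and vertical below 1 rad and angle between the x axis of red_tube and the x axis of window, either way round below 0.4 rad and x of window in the frame of red_tube above 0.05 m and contact force between red_tube and the fingers above 1 N and contact force between red_tube and scanner below 0.05 N and height (world z) of red_tube above 0.07 m and linear speed of red_tube below 0.03 m/s), for 0.3 s.
At the end, for the whole second after the job is handed in: Red-capped tube held still in the air: code within 20 mm of the point 100 mm out from the window, tube parallel to the window within 0.2 rad, cap up, code facing it within 0.4 rad; carousel left a full turn (5.9 rad or more) from its start; violet-capped tubes upright in their cups (all of step 2 and (value of joint carousel above 5.9 rad or value of joint carousel below -5.9 rad) and velocity of joint carousel between -0.1 and 0.1 rad/s and z of each of tube0, tube1, tube2, tube3, tube4 in the frame of knob below -0.084 m and angle between each of tube0, tube1, tube2, tube3, tube4's own z axis and vertical below 0.2 rad); the arm keeps its last pose, push and grip.
It fails at once if a violet-capped tube is lifted out of its cup or tipped over (z of any of tube0, tube1, tube2, tube3, tube4 in the frame of knob above -0.072 m or angle between any of tube0, tube1, tube2, tube3, tube4's own z axis and vertical above 0.4 rad).
It fails at once if something else on the bench is pushed away (more than 30 mm) (distance of any of mouse, marker, pipette, diluent from where it was at the start of the episode above 0.03 m).
It fails at once if the desk scanner is bumped (more than 3 N) (contact force between scanner and anything else above 3 N).
It also fails if it takes over 72 s, if anything falls off the work surface, if the arm or the gripper's body presses on something with over 40 N, if the wrist force passes 120 N, or if a joint passes its speed limit or range.

## Working session

There is one attempt and no reset: what is moved stays moved. The work goes in short steps, Python scripts to look and compute and a shell command to move; the robot and the scene stay as the last step left them, time stands still between calls to the robot, and variables do not carry over. Pictures are saved under pics/ and viewed, at most 10 in all, crops included, and the job is handed in when it is done.

```bash
mkdir -p pics; ls; python3 - <<'E'
from plant import bot
import cv2,numpy as np
s=bot.read_state(); print(s['time_s'],s['position'],s['tool_rot'],s['opening'])
ims=[]
for c in('side','top'):
    p=bot.camera(c); ims.append(p['color']); print(c,p['fx'],p['cx'],p['cy'],p['xyz'],p['orientation'])
    for t in['knob','sampler','red_tube','code','window','aim','scanner','tube0','mouse','marker','pipette','diluent']:
        r=bot.pinpoint(p,t); print(t,[(round(q['p'],2),np.round(q['at'],3).tolist()) for q in r[:5]])
for i,n in enumerate(('side','top')): cv2.imwrite(f'pics/{n}0.png',cv2.resize(ims[i][:,:,::-1],(800,600)))
E
```

```text
pics
0.0 [ 0.25545024 -0.51428247  0.23011322] [-3.05633202e+00 -7.16913101e-01  2.23758419e-04] 0.08513079962242866
side 476.383545761626 256.3523585462269 187.09473093098345 [0.42998239 0.7095423  0.99603325] [-0.19646915  2.85618234 -1.12823545]
knob [(0.91, [0.557, 0.215, 0.15]), (0.19, [0.532, -0.536, 0.001])]
sampler []
red_tube [(0.53, [0.551, 0.133, 0.06])]
code [(0.53, [0.548, 0.128, 0.105]), (0.16, [0.643, 0.234, 0.063])]
window [(0.84, [0.673, -0.232, 0.195])]
aim []
scanner [(0.57, [0.706, -0.243, 0.001])]
tube0 [(0.62, [0.473, 0.197, 0.061]), (0.59, [0.642, 0.237, 0.062]), (0.54, [0.516, 0.293, 0.06]), (0.51, [0.599, 0.144, 0.059]), (0.49, [0.53, -0.535, 0.0])]
mouse [(0.86, [0.434, -0.408, -0.002])]
marker [(0.5, [0.373, -0.136, 0.001])]
pipette [(0.73, [0.536, -0.536, 0.002])]
diluent [(0.69, [0.774, -0.082, 0.004])]
top 363.40614248631493 257.0231665548409 191.41200378396786 [ 0.43249778 -0.10236926  1.18795765] [-2.16316285  2.14749426 -0.14689142]
knob [(0.9, [0.556, 0.224, 0.154])]
sampler [(0.61, [0.64, 0.236, 0.059])]
red_tube [(0.71, [0.6, 0.148, 0.064]), (0.54, [0.552, 0.138, 0.061])]
code [(0.46, [0.549, 0.133, 0.104])]
window [(0.67, [0.677, -0.235, 0.196])]
aim []
scanner [(0.63, [0.703, -0.245, -0.001])]
tube0 [(0.61, [0.514, 0.288, 0.062]), (0.57, [0.477, 0.198, 0.059]), (0.38, [0.602, 0.143, 0.067]), (0.38, [0.641, 0.234, 0.058]), (0.37, [0.616, 0.285, 0.059])]
mouse [(0.62, [0.601, 0.144, 0.063]), (0.59, [0.435, -0.409, 0.001])]
marker [(0.75, [0.373, -0.131, 0.005])]
pipette [(0.74, [0.532, -0.536, -0.0])]
diluent [(0.61, [0.775, -0.086, -0.004])]
```

View pics/side0.png

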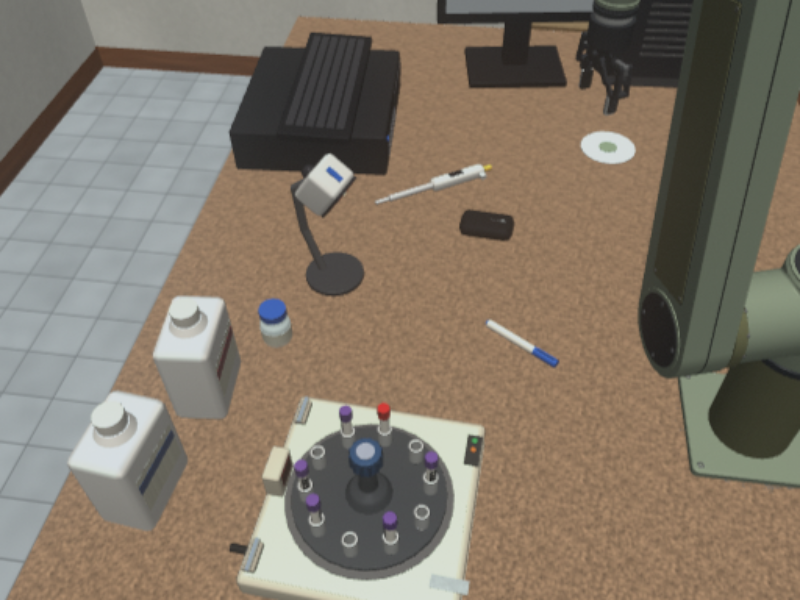

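View pics/top0.png

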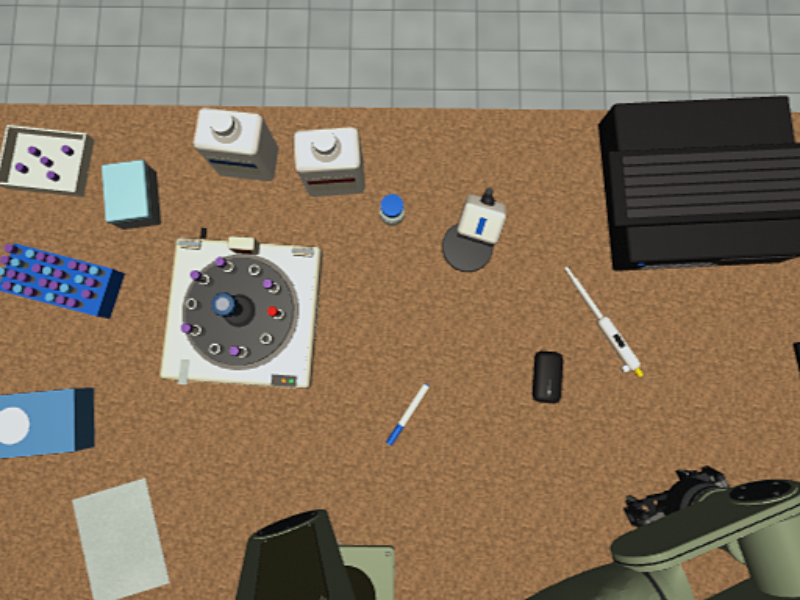

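```bash
cat > h.py <<'E'
from plant import bot
import cv2,numpy as np
from scipy.spatial.transform import Rotation as R
def ray(p,uv):
    d=R.from_rotvec(p['orientation']).apply([(uv[0]-p['cx'])/p['fx'],(uv[1]-p['cy'])/p['fy'],1]); return np.array(p['xyz']),d/np.linalg.norm(d)
def tri(l):
    A=np.zeros((3,3));b=np.zeros(3)
    for o,d in l: M=np.eye(3)-np.outer(d,d);A+=M;b+=M@o
    x=np.linalg.solve(A,b); return x,[round(float(np.linalg.norm((np.eye(3)-np.outer(d,d))@(x-o)))*1e3,1) for o,d in l]
def proj(p,X):
    q=R.from_rotvec(p['orientation']).inv().apply(np.atleast_2d(X)-np.array(p['xyz'])); return np.c_[p['fx']*q[:,0]/q[:,2]+p['cx'],p['fy']*q[:,1]/q[:,2]+p['cy']]
def redcap(p):
    h=cv2.cvtColor(p['color'],cv2.COLOR_RGB2HSV)
    m=(((h[...,0]<6)|(h[...,0]>174))&(h[...,1]>170)&(h[...,2]>90)).astype(np.uint8)
    n,l,s,c=cv2.connectedComponentsWithStats(m); i=1+np.argmax(s[1:,4]); return c[i],s[i,4]
E
python3 - <<'E'
from h import *
P={c:bot.camera(c) for c in('side','top')}
np.save('P.npy',P,allow_pickle=True)
print('red',[redcap(p) for p in P.values()],tri([ray(p,redcap(p)[0]) for p in P.values()]))
K=[];out=[]
for n,p in P.items():
    for t in('knob','window','scanner'):
        r=bot.trace(p,t)
        if not r: print(n,t,'none');continue
        m=r[0]['mask'];ys,xs=np.nonzero(m);print(n,t,round(r[0]['p'],2),m.sum(),xs.min(),xs.max(),ys.min(),ys.max(),xs.mean(),ys.mean())
        np.save(f'm_{n}_{t}.npy',m)
    # crop scanner
    c=proj(p,[0.68,-0.235,0.2])[0].astype(int);k=proj(p,[0.557,0.22,0.15])[0].astype(int)
    for cc in(c,k): out.append(cv2.resize(p['color'][cc[1]-36:cc[1]+36,cc[0]-48:cc[0]+48,::-1],(400,300),interpolation=cv2.INTER_CUBIC)); print(n,cc)
cv2.imwrite('pics/crop1.png',np.vstack([np.hstack(out[:2]),np.hstack(out[2:])]))
E
```

```text
red [(array([244.94594595, 261.10810811]), np.int32(37)), (array([173.83333333, 198.6       ]), np.int32(30))] (array([0.54854705, 0.13470782, 0.13863128]), [0.1, 0.1])
side knob 0.27 566 165 187 192 223 175.82508833922262 207.2243816254417
side window 0.78 949 188 226 100 139 207.30874604847207 118.89989462592202
side scanner 0.97 2103 186 233 99 189 208.32001902044698 144.9776509747979
side [216 124]
side [233 292]
top knob 0.86 3509 119 187 165 233 153.677400968937 199.13451125676832
top window 0.55 791 294 323 125 157 308.85082174462707 140.42730720606826
top scanner 0.82 1324 284 322 121 173 303.6276435045317 148.8036253776435
top [303 150]
top [143 195]
```

View pics/crop1.png

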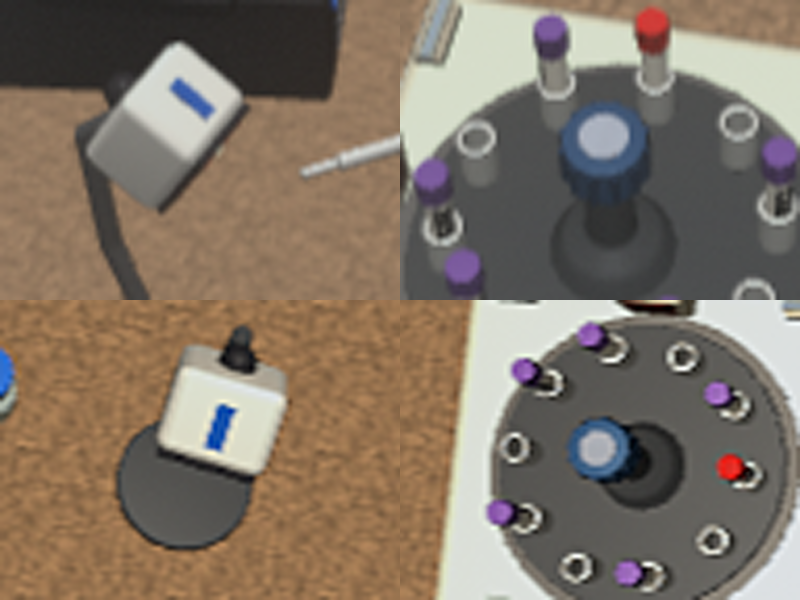

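```bash
cat > fit.py <<'E'
from h import *
from scipy.optimize import differential_evolution
P=np.load('P.npy',allow_pickle=True).item()
print('knobtop',tri([ray(P['side'],(233.5,288.2)),ray(P['top'],(142.1,194.1))]))
S=6;W={}
for n,p in P.items():
    c=proj(p,[0.68,-0.235,0.2])[0].astype(int);x0,y0=c[0]-40,c[1]-40
    m=np.load(f'm_{n}_window.npy')[y0:y0+80,x0:x0+80]
    h=cv2.cvtColor(p['color'],cv2.COLOR_RGB2HSV)[y0:y0+80,x0:x0+80].astype(int)
    g=(((h[...,1]<70)&(h[...,2]>85))|((h[...,0]>100)&(h[...,0]<130)&(h[...,1]>120)&(h[...,2]>90)))&(cv2.dilate(m.astype(np.uint8),np.ones((5,5)))>0)
    g=cv2.morphologyEx(g.astype(np.uint8),cv2.MORPH_OPEN,np.ones((3,3)))
    W[n]=(x0,y0,m,g>0); print(n,m.sum(),g.sum(),(m&(g>0)).sum())
def corners(v,D=(.06,.074,.07),off=.002):
    x,y,yaw,pit=v[:4]
    Rm=R.from_euler('ZY',[yaw,pit]).as_matrix()  # x into scanner
    L=np.array([[a*D[0]/2-off,b*D[1]/2,c*D[2]/2] for a in(-1,1) for b in(-1,1) for c in(-1,1)])
    return L@Rm.T+[x,y,.215],Rm
def ren(n,v):
    x0,y0=W[n][:2]; uv=(proj(P[n],corners(v)[0])-[x0,y0]+.5)*S
    im=np.zeros((80*S,80*S),np.uint8); cv2.fillConvexPoly(im,cv2.convexHull(uv.astype(np.float32)).astype(np.int32),1)
    return cv2.resize(im.astype(np.float32),(80,80),interpolation=cv2.INTER_AREA)
for k in(2,3):
    def cost(v):
        return sum(np.abs(ren(n,v)-W[n][k]).sum()/W[n][k].sum() for n in P)
    # window z leans to user(-x): rotating about y by negative? z=(sin pit,0,cos pit) -> pit<0
    r=differential_evolution(cost,[(.64,.76),(-.29,-.19),(-.7,.7),(-.7,-.2)],seed=1,maxiter=60,popsize=12)
    Rm=corners(r.x)[1];w=np.array([r.x[0],r.x[1],.215])-.033*Rm[:,0]
    print(k,r.fun,r.x,'win',w,'aim',w-.1*Rm[:,0])
    out=[]
    for n in P:
        x0,y0=W[n][:2];im=cv2.resize(P[n]['color'][y0:y0+80,x0:x0+80,::-1],(400,400),interpolation=cv2.INTER_CUBIC)
        uv=((proj(P[n],corners(r.x)[0])-[x0,y0]+.5)*5).astype(int)
        for i in range(8):
            for j in(1,2,4):
                if not i&j: cv2.line(im,uv[i].tolist(),uv[i|j].tolist(),(0,255,0) if j!=4 else (0,0,255),1)
        out.append(im)
    cv2.imwrite(f'pics/fit{k}.png',np.hstack(out))
E
python3 fit.py
```

```text
knobtop (array([0.55760185, 0.21910624, 0.16460729]), [0.3, 0.3])
side 949 834 785
top 791 681 663
2 0.30248205593286925 [ 0.70603802 -0.24598645 -0.20100751 -0.69698628] win [ 0.68124374 -0.24093439  0.19381698] aim [ 0.60610956 -0.22562511  0.129626  ]
3 0.2943646468618917 [ 0.70854836 -0.2461222  -0.27968781 -0.5193476 ] win [ 0.68101288 -0.23821356  0.19862164] aim [ 0.59757202 -0.21424798  0.14899026]
```

View pics/fit3.png

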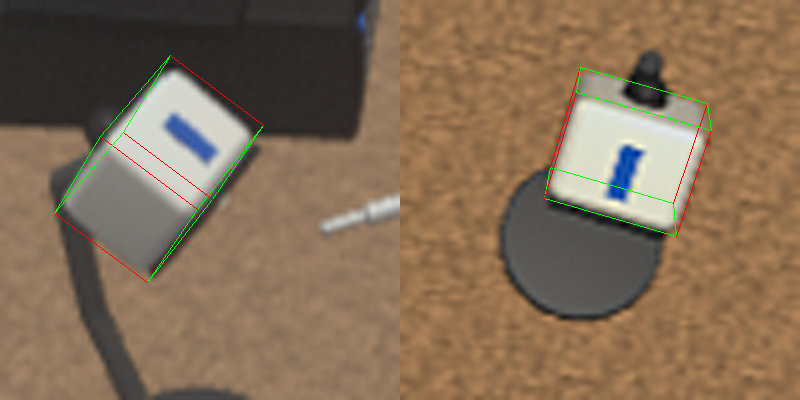

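```bash
for i in 1; do
python3 -m inch '[[[0.497,-0.435,-0.017,0,0,0,75],[0.497,-0.435,-0.017,0,0,0,75],[0.497,-0.435,-0.017,0,0,0,75],[0.497,-0.435,-0.017,0,0,0,75],[0.497,-0.435,-0.017,0,0,0,75]]]' 
python3 -m inch '[[[0.497,-0.435,-0.017,0,0,0,75],[0.497,-0.435,-0.017,0,0,0,75],[0.497,-0.435,-0.017,0,0,0,75],[0.497,-0.435,-0.017,0,0,0,75],[0.497,-0.435,-0.017,0,0,0,75]]]' 
done
```

```text
time_s: 2.12
position: [0.3317, -0.3291, 0.2364]
tool_rot: [-3.058, -0.718, -0.001]
ft_force: [0.4, 0.3, 0.0]
opening: 0.0748
grip_force: 0.0
time_s: 2.53
position: [0.4073, -0.1459, 0.2419]
tool_rot: [-3.058, -0.719, -0.002]
ft_force: [0.3, -0.0, 0.4]
opening: 0.0747
grip_force: 0.0
```

```bash
python3 -m inch '[[[0.497,-0.435,-0.017,0,0,0,75],[0.497,-0.435,-0.017,0,0,0,75],[0.497,-0.435,-0.017,0,0,0,75],[0.497,-0.435,-0.017,0,0,0,75],[0.497,-0.435,-0.017,0,0,0,75]]]' >/dev/null
python3 -m inch '[[[0.497,-0.435,-0.017,0,0,0,75],[0.497,-0.435,-0.017,0,0,0,75],[0.497,-0.435,-0.017,0,0,0,75],[0.497,-0.435,-0.017,0,0,0,75],[0.497,-0.435,-0.017,0,0,0,75]]]' 
python3 -m inch '[[[0,0,0,0,0,-0.37,75],[0,0,0,0,0,-0.37,75],[0,0,0,0,0,-0.37,75],[0,0,0,0,0,-0.37,75],[0,0,0,0,0,-0.37,75]]]' 
python3 -m inch '[[[0,0,0,0,0,-0.37,75],[0,0,0,0,0,-0.37,75],[0,0,0,0,0,-0.37,75],[0,0,0,0,0,-0.37,75],[0,0,0,0,0,-0.37,75]]]' >/dev/null
python3 -m inch '[[[0,0,0,0,0,-0.37,75],[0,0,0,0,0,-0.37,75],[0,0,0,0,0,-0.37,75],[0,0,0,0,0,-0.37,75],[0,0,0,0,0,-0.37,75]]]' >/dev/null
python3 -m inch '[[[0,0,0,0,0,-0.37,75],[0,0,0,0,0,-0.37,75],[0,0,0,0,0,-0.37,75],[0,0,0,0,0,-0.37,75],[0,0,0,0,0,-0.37,75]]]' >/dev/null
python3 -m inch '[[[0,0,0,0,0,-0.37,75],[0,0,0,0,0,-0.37,75],[0,0,0,0,0,-0.37,75],[0,0,0,0,0,-0.37,75],[0,0,0,0,0,-0.37,75]]]' >/dev/null
python3 -m inch '[[[0,0,0,0,0,-0.37,75],[0,0,0,0,0,-0.37,75],[0,0,0,0,0,-0.37,75],[0,0,0,0,0,-0.37,75],[0,0,0,0,0,-0.37,75]]]' >/dev/null
cat > to.py <<'E'
from h import *
import sys
def show(t,yaw=None,Rt=None):
    s=bot.read_state();A=R.from_rotvec(s['tool_rot']);p=np.array(s['position'])
    print('t',round(s['time_s'],2),'pos',p.round(4),'j',np.round(s['joints'],3),'tool x,z',A.as_matrix()[:,0].round(3),A.as_matrix()[:,2].round(3),'open',round(s['opening'],4))
    print('shift units',(A.inv().apply(np.array(t)-p)/.3).round(4))
    if yaw is not None: Rt=R.from_matrix(np.c_[[np.cos(yaw),np.sin(yaw),0],[np.sin(yaw),-np.cos(yaw),0],[0,0,-1]])
    if Rt is not None: print('turn units',((A.inv()*Rt).as_rotvec()/(np.pi/2)).round(4))
if __name__=='__main__':
    a=[float(v) for v in sys.argv[1:]]; show(a[:3],a[3] if len(a)>3 else None)
E
python3 to.py 0.5576 0.2191 0.134 -1.738
```

```text
time_s: 3.37
position: [0.5584, 0.221, 0.2518]
tool_rot: [-3.057, -0.72, -0.001]
ft_force: [0.4, -1.2, 0.0]
opening: 0.0754
grip_force: 0.0
time_s: 3.78
position: [0.5577, 0.218, 0.2515]
tool_rot: [-2.72, -1.572, 0.0]
ft_force: [-0.2, 0.2, 0.7]
opening: 0.0751
grip_force: 0.0
t 5.87 pos [0.5577 0.2177 0.2516] j [ 0.228  0.242  1.456  0.     1.443 -2.155] tool x,z [-0.688 -0.726  0.   ] [-0.  0. -1.] open 0.0748
shift units [-0.0031  0.0034  0.3921]
turn units [ 1.000e-04 -0.000e+00 -3.767e-01]
```

```bash
python3 -m inch '[[[-0.003,0.003,0,0,0,-0.33,75],[-0.003,0.003,0,0,0,-0.33,75],[-0.003,0.003,0,0,0,-0.33,75],[-0.003,0.003,0,0,0,-0.33,75],[-0.003,0.003,0,0,0,-0.33,75]]]' >/dev/null
python3 -m inch '[[[0,0,0.1,0,0,0,75],[0,0,0.2,0,0,0,75],[0,0,0.3,0,0,0,75],[0,0,0.39,0,0,0,75],[0,0,0.39,0,0,0,75]]]'
python3 -m inch '[[[0,0,0,0,0,0,40],[0,0,0,0,0,0,40],[0,0,0,0,0,0,38],[0,0,0,0,0,0,36],[0,0,0,0,0,0,36]]]' 50
python3 -m inch '[[[0,0,0,0,0,0,36],[0,0,0,0,0,0,36],[0,0,0,0,0,0,36]]]' 50
python3 to.py 0.5576 0.2191 0.134
```

```text
time_s: 6.7
position: [0.5526, 0.2177, 0.1278]
tool_rot: [1.922, -2.47, -0.009]
ft_force: [-1.1, 0.1, -0.4]
opening: 0.075
grip_force: 0.0
time_s: 7.12
position: [0.5576, 0.2199, 0.1378]
tool_rot: [-1.931, 2.477, 0.002]
ft_force: [-4.0, 1.3, 4.2]
opening: 0.041
grip_force: 52.8
time_s: 7.37
position: [0.5576, 0.2199, 0.1378]
tool_rot: [-1.931, 2.477, 0.002]
ft_force: [-4.7, 1.1, 4.2]
opening: 0.0407
grip_force: 52.9
t 7.37 pos [0.5576 0.2199 0.1378] j [ 2.310e-01  3.460e-01  1.569e+00  2.000e-03  1.226e+00 -2.665e+00] tool x,z [-0.244 -0.97  -0.002] [ 0.001  0.002 -1.   ] open 0.0407
shift units [ 0.0028 -0.0005  0.0126]
```

```bash
python3 -m inch '[[[0,0,0,0,0,0.07,36],[0,0,0,0,0,0.14,36],[0,0,0,0,0,0.21,36],[0,0,0,0,0,0.28,36],[0,0,0,0,0,0.35,36]]]'
python3 -c "
from h import *
print([redcap(bot.camera(c)) for c in('side','top')])"
```

```text
time_s: 7.78
position: [0.5582, 0.2196, 0.1378]
tool_rot: [-1.178, 2.91, 0.001]
ft_force: [-3.7, -0.9, 4.6]
opening: 0.0407
grip_force: 52.8
[(array([264.19444444, 270.16666667]), np.int32(36)), (array([166.17857143, 214.39285714]), np.int32(28))]
```

```bash
python3 -m inch '[[[0,0,0,0,0,0.07,36],[0,0,0,0,0,0.14,36],[0,0,0,0,0,0.21,36],[0,0,0,0,0,0.28,36],[0,0,0,0,0,0.35,36]]]' >/dev/null
python3 -m inch '[[[0,0,0,0,0,0.07,36],[0,0,0,0,0,0.14,36],[0,0,0,0,0,0.21,36],[0,0,0,0,0,0.28,36],[0,0,0,0,0,0.35,36]]]' >/dev/null
python3 -m inch '[[[0,0,0,0,0,0.07,36],[0,0,0,0,0,0.14,36],[0,0,0,0,0,0.21,36],[0,0,0,0,0,0.28,36],[0,0,0,0,0,0.35,36]]]' 
python3 -m inch '[[[0,0,0,0,0,0.07,36],[0,0,0,0,0,0.14,36],[0,0,0,0,0,0.21,36],[0,0,0,0,0,0.28,36],[0,0,0,0,0,0.35,36]]]' >/dev/null
python3 -m inch '[[[0,0,0,0,0,0.07,36],[0,0,0,0,0,0.14,36],[0,0,0,0,0,0.21,36],[0,0,0,0,0,0.28,36],[0,0,0,0,0,0.35,36]]]' >/dev/null
python3 -m inch '[[[0,0,0,0,0,0.07,36],[0,0,0,0,0,0.14,36],[0,0,0,0,0,0.21,36],[0,0,0,0,0,0.28,36],[0,0,0,0,0,0.35,36]]]' 
python3 -m inch '[[[0,0,0,0,0,0.07,36],[0,0,0,0,0,0.14,36],[0,0,0,0,0,0.21,36],[0,0,0,0,0,0.28,36],[0,0,0,0,0,0.35,36]]]' >/dev/null
python3 -m inch '[[[0,0,0,0,0,0.07,36],[0,0,0,0,0,0.14,36],[0,0,0,0,0,0.21,36],[0,0,0,0,0,0.28,36],[0,0,0,0,0,0.35,36]]]' 
cat > ang.py <<'E'
from h import *
k=np.array([.5576,.2191])
for c in('side','top'):
    p=bot.camera(c);uv,n=redcap(p);o,d=ray(p,uv);x=o+d*(.137-o[2])/d[2];v=x[:2]-k;print(c,n,x.round(4),'az',np.degrees(np.arctan2(v[1],v[0])).round(1),'r',np.hypot(*v).round(4))
E
python3 ang.py; python3 to.py 0.5576 0.2191 0.134
```

```text
time_s: 9.13
position: [0.5581, 0.2179, 0.1378]
tool_rot: [1.334, 2.842, -0.002]
ft_force: [-7.3, -4.6, 7.7]
opening: 0.0404
grip_force: 53.3
time_s: 10.38
position: [0.5563, 0.218, 0.1377]
tool_rot: [2.993, 0.951, -0.005]
ft_force: [-11.4, -4.3, 10.5]
opening: 0.0406
grip_force: 53.5
time_s: 11.22
position: [0.5563, 0.2193, 0.1377]
tool_rot: [3.049, -0.753, -0.004]
ft_force: [-10.3, -1.1, 9.5]
opening: 0.0407
grip_force: 53.5
side 36 [0.6414 0.1923 0.137 ] az -17.7 r 0.088
top 30 [0.6392 0.1873 0.137 ] az -21.3 r 0.0876
t 11.32 pos [0.5563 0.2193 0.1378] j [2.310e-01 3.450e-01 1.570e+00 1.000e-03 1.229e+00 2.283e+00] tool x,z [ 0.886 -0.463 -0.002] [-0.003 -0.    -1.   ] open 0.0407
shift units [ 0.0043 -0.0015  0.0125]
```

```bash
python3 -m inch '[[[0,0,0,0,0,0.07,36],[0,0,0,0,0,0.14,36],[0,0,0,0,0,0.22,36],[0,0,0,0,0,0.22,36],[0,0,0,0,0,0.22,36]]]' 
python3 -m inch '[[[0,0,0,0,0,0,70],[0,0,0,0,0,0,70],[0,0,0,0,0,0,70],[0,0,0,0,0,0,70],[0,0,0,0,0,0,70]]]' 
python3 -m inch '[[[0,0,0,0,0,-0.07,70],[0,0,0,0,0,-0.14,70],[0,0,0,0,0,-0.21,70],[0,0,0,0,0,-0.28,70],[0,0,0,0,0,-0.35,70]]]' 
python3 -m inch '[[[0,0,0,0,0,-0.07,70],[0,0,0,0,0,-0.14,70],[0,0,0,0,0,-0.21,70],[0,0,0,0,0,-0.28,70],[0,0,0,0,0,-0.35,70]]]' 
python3 -m inch '[[[0,0,0,0,0,-0.06,70],[0,0,0,0,0,-0.06,70]]]' 
python3 to.py 0.5576 0.2191 0.134
python3 ang.py
```

```text
time_s: 11.73
position: [0.5565, 0.2196, 0.1378]
tool_rot: [2.878, -1.26, -0.003]
ft_force: [-9.2, 0.4, 10.3]
opening: 0.0406
grip_force: 53.4
time_s: 12.15
position: [0.5583, 0.219, 0.1351]
tool_rot: [-2.876, 1.262, -0.002]
ft_force: [-0.8, -0.5, -0.4]
opening: 0.0699
grip_force: 0.0
time_s: 12.57
position: [0.558, 0.2189, 0.1346]
tool_rot: [-3.113, 0.426, -0.0]
ft_force: [-1.2, -0.6, 0.6]
opening: 0.07
grip_force: 0.0
time_s: 12.98
position: [0.558, 0.2189, 0.1346]
tool_rot: [3.111, 0.435, 0.0]
ft_force: [-0.9, 0.6, 0.3]
opening: 0.0699
grip_force: 0.0
time_s: 13.15
position: [0.558, 0.2189, 0.1346]
tool_rot: [3.088, 0.575, 0.0]
ft_force: [0.6, 0.7, 0.1]
opening: 0.0702
grip_force: 0.0
t 13.15 pos [0.558  0.2189 0.1346] j [ 0.23   0.35   1.571 -0.     1.221  1.432] tool x,z [0.933 0.36  0.   ] [ 0. -0. -1.] open 0.0702
shift units [-0.0009 -0.0009  0.0021]
side 35 [0.6243 0.1636 0.137 ] az -39.7 r 0.0868
top 27 [0.6239 0.1655 0.137 ] az -39.0 r 0.0853
```

```bash
python3 -m inch '[[[0,0,0,0,0,0,36],[0,0,0,0,0,0,36],[0,0,0,0,0,0,36],[0,0,0,0,0,0,36],[0,0,0,0,0,0,36]]]' 50
python3 -m inch '[[[0,0,0,0,0,0,36],[0,0,0,0,0,0,36],[0,0,0,0,0,0,36]]]' 50
python3 -m inch '[[[0,0,0,0,0,0.07,36],[0,0,0,0,0,0.14,36],[0,0,0,0,0,0.21,36],[0,0,0,0,0,0.28,36],[0,0,0,0,0,0.35,36]]]' 
python3 -m inch '[[[0,0,0,0,0,0.07,36],[0,0,0,0,0,0.14,36],[0,0,0,0,0,0.21,36],[0,0,0,0,0,0.28,36],[0,0,0,0,0,0.35,36]]]' 
python3 -m inch '[[[0,0,0,0,0,0.04,36],[0,0,0,0,0,0.04,36],[0,0,0,0,0,0.04,36],[0,0,0,0,0,0.04,36]]]' 
python3 -m inch '[[[0,0,0,0,0,0,75],[0,0,0,0,0,0,75],[0,0,0,0,0,0,75],[0,0,0,0,0,0,75],[0,0,0,0,0,0,75]]]' 
python3 -m inch '[[[0,0,-0.1,0,0,0,75],[0,0,-0.2,0,0,0,75],[0,0,-0.3,0,0,0,75],[0,0,-0.36,0,0,0,75],[0,0,-0.36,0,0,0,75]]]' 
python3 ang.py
python3 - <<'E'
from h import *
P=[bot.camera(c) for c in('side','top')]
print('red',tri([ray(p,redcap(p)[0]) for p in P]))
for p in P:
    for t in('red_tube','code'): print(t,[(round(q['p'],2),np.round(q['at'],3).tolist()) for q in bot.pinpoint(p,t)[:2]])
    
E
```

```text
time_s: 13.67
position: [0.5578, 0.2189, 0.1349]
tool_rot: [3.089, 0.572, 0.0]
ft_force: [-1.3, -0.5, 1.4]
opening: 0.0409
grip_force: 51.5
time_s: 13.92
position: [0.5578, 0.2189, 0.1349]
tool_rot: [3.089, 0.572, 0.0]
ft_force: [-0.3, -0.6, 2.7]
opening: 0.0408
grip_force: 51.6
time_s: 14.33
position: [0.5578, 0.2187, 0.1349]
tool_rot: [3.127, -0.295, 0.0]
ft_force: [-1.1, -3.1, 3.2]
opening: 0.0406
grip_force: 51.9
time_s: 14.75
position: [0.5577, 0.2184, 0.1349]
tool_rot: [2.929, -1.133, 0.0]
ft_force: [-1.1, -2.2, 4.3]
opening: 0.0407
grip_force: 51.9
time_s: 15.08
position: [0.5577, 0.2184, 0.1349]
tool_rot: [2.896, -1.215, 0.0]
ft_force: [-1.7, -4.0, 5.5]
opening: 0.0407
grip_force: 52.0
time_s: 15.5
position: [0.5577, 0.2193, 0.1345]
tool_rot: [-2.896, 1.217, 0.0]
ft_force: [0.4, -0.6, 0.3]
opening: 0.0747
grip_force: 0.0
time_s: 15.92
position: [0.561, 0.22, 0.2489]
tool_rot: [-2.89, 1.214, -0.014]
ft_force: [0.7, 0.2, 1.2]
opening: 0.0749
grip_force: 0.0
side 37 [0.5335 0.1362 0.137 ] az -106.2 r 0.0863
top 30 [0.5348 0.1375 0.137 ] az -105.6 r 0.0848
red (array([0.53333603, 0.13764676, 0.13909968]), [0.3, 0.3])
red_tube [(0.48, [0.535, 0.137, 0.058])]
code [(0.57, [0.532, 0.132, 0.108])]
red_tube [(0.61, [0.536, 0.139, 0.058])]
code [(0.54, [0.536, 0.137, 0.056]), (0.43, [0.532, 0.134, 0.104])]
```

```bash
python3 to.py 0.5343 0.1374 0.22 -0.2775
```

```text
t 16.32 pos [0.5569 0.2188 0.2409] j [0.23  0.25  1.468 0.    1.426 2.596] tool x,z [ 0.7   -0.714 -0.002] [-0.003 -0.001 -1.   ] open 0.0751
shift units [0.1413 0.2434 0.0699]
turn units [ 0.0014  0.0015 -0.33  ]
```

```bash
python3 -m inch '[[[0.04,0.06,0,0,0,-0.07,45],[0.08,0.12,0,0,0,-0.14,45],[0.11,0.18,0.02,0,0,-0.21,45],[0.14,0.243,0.05,0,0,-0.28,45],[0.141,0.243,0.07,0.001,0.001,-0.33,45]]]'
python3 -m inch '[[[0,0,0,0,0,0,45],[0,0,0,0,0,0,45]]]'
python3 to.py 0.5343 0.1374 0.115 -0.2775
```

```text
time_s: 16.73
position: [0.5337, 0.1349, 0.2202]
tool_rot: [3.11, -0.43, -0.001]
ft_force: [-0.5, 0.4, -0.0]
opening: 0.0451
grip_force: 0.0
time_s: 16.9
position: [0.5348, 0.1376, 0.2209]
tool_rot: [-3.11, 0.438, -0.0]
ft_force: [0.5, 0.7, 0.0]
opening: 0.0447
grip_force: 0.0
t 16.9 pos [0.5348 0.1376 0.2209] j [9.500e-02 1.670e-01 1.610e+00 1.000e-03 1.364e+00 1.946e+00] tool x,z [ 0.961 -0.276  0.   ] [ 0.     0.001 -1.   ] open 0.0447
shift units [-0.0013  0.0014  0.3528]
turn units [-0.0005 -0.0001 -0.0016]
```

```bash
python3 -m inch '[[[-0.001,0.001,0.09,0,0,0,45],[-0.001,0.001,0.18,0,0,0,45],[-0.001,0.001,0.27,0,0,0,45],[-0.001,0.001,0.353,0,0,0,45],[-0.001,0.001,0.353,0,0,0,45]]]'
python3 -m inch '[[[0,0,0,0,0,0,30],[0,0,0,0,0,0,25],[0,0,0,0,0,0,20],[0,0,0,0,0,0,12],[0,0,0,0,0,0,12]]]' 30
python3 -m inch '[[[0,0,0,0,0,0,10],[0,0,0,0,0,0,10],[0,0,0,0,0,0,10]]]'
python3 to.py 0.5343 0.1374 0.115 -0.2775
```

```text
time_s: 17.32
position: [0.5309, 0.1378, 0.1105]
tool_rot: [3.11, -0.435, -0.013]
ft_force: [-0.6, 0.4, -0.8]
opening: 0.0454
grip_force: 0.0
time_s: 17.73
position: [0.5371, 0.1379, 0.1183]
tool_rot: [-3.109, 0.434, -0.011]
ft_force: [0.7, 0.4, 4.2]
opening: 0.0147
grip_force: 29.4
time_s: 17.98
position: [0.5371, 0.1379, 0.1182]
tool_rot: [-3.109, 0.435, -0.011]
ft_force: [0.6, 1.5, 6.9]
opening: 0.0148
grip_force: 29.5
t 17.98 pos [0.5371 0.1379 0.1182] j [9.500e-02 2.790e-01 1.703e+00 1.000e-03 1.152e+00 1.943e+00] tool x,z [ 0.962 -0.274  0.006] [ 0.007  0.001 -1.   ] open 0.0148
shift units [-0.0086  0.0041  0.0107]
turn units [-0.002  -0.0041 -0.0001]
```

```bash
python3 -m inch '[[[0,0,-0.02,0,0,0,10],[0,0,-0.06,0,0,0,10],[0,0,-0.1,0,0,0,10],[0,0,-0.14,0,0,0,10],[0,0,-0.18,0,0,0,10]]]' 40
python3 -m inch '[[[0,0,-0.06,0,0,0,10],[0,0,-0.12,0,0,0,10],[0,0,-0.18,0,0,0,10],[0,0,-0.24,0,0,0,10],[0,0,-0.27,0,0,0,10]]]'
python3 - <<'E'
from h import *
P=[bot.camera(c) for c in('side','top')]
print('red',[redcap(p) for p in P],tri([ray(p,redcap(p)[0]) for p in P]))
out=[]
for p in P:
    for t in('red_tube','code'): print(t,[(round(q['p'],2),np.round(q['at'],3).tolist()) for q in bot.pinpoint(p,t)[:2]])
    c=proj(p,[.5343,.13,.2])[0].astype(int); out.append(cv2.resize(p['color'][max(0,c[1]-60):c[1]+60,max(0,c[0]-40):c[0]+40,::-1],(400,600),interpolation=cv2.INTER_CUBIC))
cv2.imwrite('pics/lift.png',np.hstack(out))
E
python3 to.py 0.5343 0.1374 0.115 -0.2775
```

```text
time_s: 18.4
position: [0.5351, 0.1376, 0.1715]
tool_rot: [-3.11, 0.434, -0.004]
ft_force: [0.5, -0.6, 0.4]
opening: 0.0143
grip_force: 39.0
time_s: 18.82
position: [0.5361, 0.1377, 0.2547]
tool_rot: [-3.109, 0.434, -0.011]
ft_force: [0.5, 0.4, -0.1]
opening: 0.0144
grip_force: 39.0
t 18.92 pos [0.5363 0.1377 0.2539] j [0.095 0.139 1.573 0.    1.422 1.943] tool x,z [ 0.962 -0.274  0.007] [ 0.008  0.001 -1.   ] open 0.0147
shift units [-0.0094  0.0043  0.4629]
turn units [-0.002  -0.0045  0.    ]Traceback (most recent call last):
  File "<stdin>", line 3, in <module>
  File "h.py", line 15, in redcap
    n,l,s,c=cv2.connectedComponentsWithStats(m); i=1+np.argmax(s[1:,4]); return c[i],s[i,4]
                                                     ~~~~~~~~~^^^^^^^^^
    return _wrapfunc(a, 'argmax', axis=axis, out=out, **kwds)
    return bound(*args, **kwds)
ValueError: attempt to get argmax of an empty sequence
```

```bash
python3 - <<'E'
from h import *
out=[]
for n in('side','top'):
    p=bot.camera(n)
    for t in('red_tube','code'): print(n,t,[(round(q['p'],2),np.round(q['at'],3).tolist()) for q in bot.pinpoint(p,t)[:2]])
    c=proj(p,[.5343,.13,.22])[0].astype(int); out.append(cv2.resize(p['color'][max(0,c[1]-60):c[1]+60,max(0,c[0]-40):c[0]+40,::-1],(400,600),interpolation=cv2.INTER_CUBIC))
cv2.imwrite('pics/lift.png',np.hstack(out))
E
```

```text
side red_tube [(0.65, [0.535, 0.136, 0.196])]
side code [(0.64, [0.47, 0.216, 0.059]), (0.59, [0.531, 0.132, 0.243])]
top red_tube []
top code [(0.38, [0.532, -0.534, -0.001])]
```

View pics/lift.png

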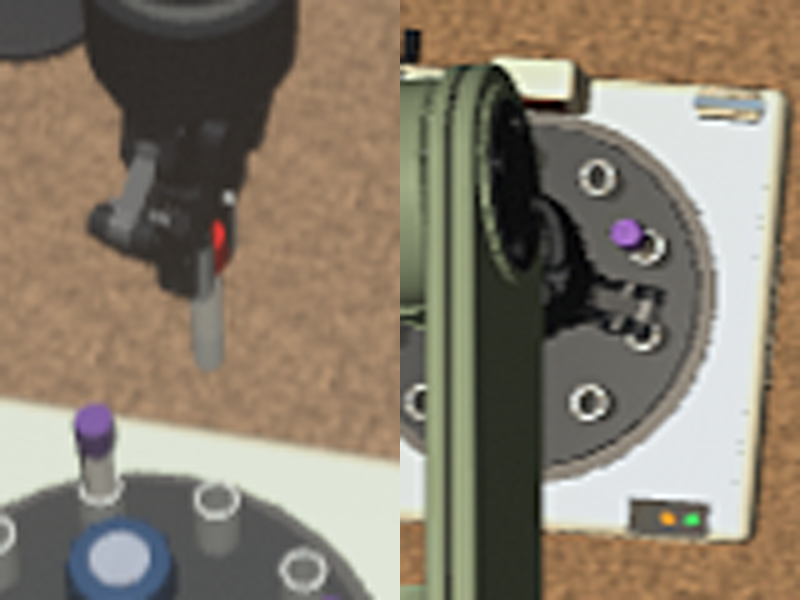

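```bash
cat > goal.py <<'E'
from h import *
from to import show
import sys
Rm=R.from_euler('ZY',[-.28,-.519]).as_matrix()
aim=np.array([.5976,-.2142,.149]); Rt=np.c_[Rm[:,1],Rm[:,0],-Rm[:,2]]
code=np.array([-.002,.0065,.015])
off=float(sys.argv[1])
tcp=aim-Rt@code-off*Rm[:,0]
print(np.linalg.det(Rt),tcp.round(4)); show(tcp,Rt=R.from_matrix(Rt))
s=bot.read_state();A=R.from_rotvec(s['tool_rot']).as_matrix();c=np.array(s['position'])+A@code
print('code',c.round(4),'err mm',((c-aim)*1e3).round(1),'ang',np.arccos(np.clip(np.sum(A*Rt,0),-1,1)).round(3))
E
python3 goal.py 0.06
```

```text
1.0000000000000002 [ 0.5355 -0.1943  0.129 ]
t 19.22 pos [0.5339 0.1374 0.2492] j [0.095 0.143 1.578 0.    1.421 1.943] tool x,z [ 0.962 -0.274 -0.001] [-0.001  0.    -1.   ] open 0.0141
shift units [0.3083 1.0619 0.4003]
turn units [-0.2597  0.259  -0.9738]
code [0.5302 0.1317 0.2342] err mm [-67.4 345.9  85.2] ang [1.568 1.569 0.52 ]
```

```bash
python3 -m inch '[[[0.02,0.07,0,-0.017,0.017,-0.065,10],[0.04,0.14,0,-0.035,0.034,-0.13,10],[0.06,0.21,0,-0.052,0.052,-0.195,10],[0.08,0.28,0,-0.07,0.07,-0.26,10],[0.1,0.35,0,-0.087,0.086,-0.325,10]]]'
python3 goal.py 0.06
```

```text
time_s: 19.63
position: [0.5344, 0.0276, 0.2497]
tool_rot: [2.962, 0.357, 0.172]
ft_force: [-0.7, -0.4, 0.2]
opening: 0.0143
grip_force: 39.0
1.0000000000000002 [ 0.5355 -0.1943  0.129 ]
t 19.63 pos [0.5344 0.0276 0.2497] j [-0.031  0.031  1.711 -0.14   1.266  1.333] tool x,z [0.965 0.245 0.095] [ 0.132 -0.138 -0.982] open 0.0143
shift units [-0.2155  0.6445  0.4971]
turn units [-0.172   0.1717 -0.6453]
code [0.5359 0.0189 0.2358] err mm [-61.7 233.1  86.8] ang [1.045 1.045 0.365]
```

```bash
python3 -m inch '[[[-0.02,0.07,0.02,-0.017,0.017,-0.065,10],[-0.04,0.14,0.05,-0.035,0.034,-0.13,10],[-0.06,0.21,0.1,-0.052,0.052,-0.195,10],[-0.08,0.28,0.15,-0.07,0.07,-0.26,10],[-0.11,0.34,0.2,-0.087,0.086,-0.325,10]]]'
python3 goal.py 0.06
```

```text
time_s: 20.05
position: [0.5335, -0.0868, 0.2046]
tool_rot: [2.625, 1.05, 0.318]
ft_force: [0.6, -0.2, -1.3]
opening: 0.0144
grip_force: 39.0
1.0000000000000002 [ 0.5355 -0.1943  0.129 ]
t 20.05 pos [ 0.5335 -0.0868  0.2046] j [-0.261 -0.047  1.919 -0.129  0.916  0.609] tool x,z [0.709 0.699 0.094] [ 0.31  -0.188 -0.932] open 0.0144
shift units [-0.2693  0.1635  0.3042]
turn units [-0.084   0.0855 -0.3205]
code [ 0.5408 -0.0955  0.1927] err mm [-56.8 118.7  43.7] ang [0.521 0.52  0.186]
```

```bash
python3 -m inch '[[[-0.05,0.03,0.06,-0.017,0.017,-0.065,10],[-0.11,0.07,0.12,-0.034,0.034,-0.13,10],[-0.16,0.1,0.18,-0.051,0.051,-0.195,10],[-0.22,0.13,0.24,-0.067,0.068,-0.26,10],[-0.269,0.163,0.304,-0.084,0.085,-0.32,10]]]' >/dev/null
python3 -m inch '[[[0,0,0,0,0,0,10],[0,0,0,0,0,0,10]]]'
python3 goal.py 0.0
python3 - <<'E'
from h import *
for n in('side','top'):
    p=bot.camera(n)
    for t in('red_tube','code'): print(n,t,[(round(q['p'],2),np.round(q['at'],3).tolist()) for q in bot.pinpoint(p,t)[:2]])
    if n=='side': cv2.imwrite('pics/pre.png',cv2.resize(p['color'][60:240,120:360,::-1],(800,600),interpolation=cv2.INTER_CUBIC))
E
```

```text
time_s: 20.63
position: [0.5337, -0.1782, 0.1374]
tool_rot: [2.253, 1.534, 0.414]
ft_force: [-0.0, 0.2, -0.3]
opening: 0.0146
grip_force: 39.0
1.0000000000000002 [ 0.5856 -0.2087  0.1588]
t 20.63 pos [ 0.5337 -0.1782  0.1374] j [-0.534  0.025  2.043  0.179  0.604 -0.283] tool x,z [0.36  0.933 0.028] [ 0.445 -0.146 -0.884] open 0.0146
shift units [-0.0304  0.2088  0.0288]
turn units [-0.0198  0.0116 -0.0576]
code [ 0.5449 -0.1844  0.1271] err mm [-52.7  29.8 -21.9] ang [0.092 0.096 0.036]
side red_tube [(0.46, [0.56, -0.191, 0.086])]
side code [(0.44, [0.544, -0.184, 0.129])]
top red_tube []
top code [(0.63, [0.623, 0.274, 0.059]), (0.33, [0.679, -0.239, 0.193])]
```

View pics/pre.png

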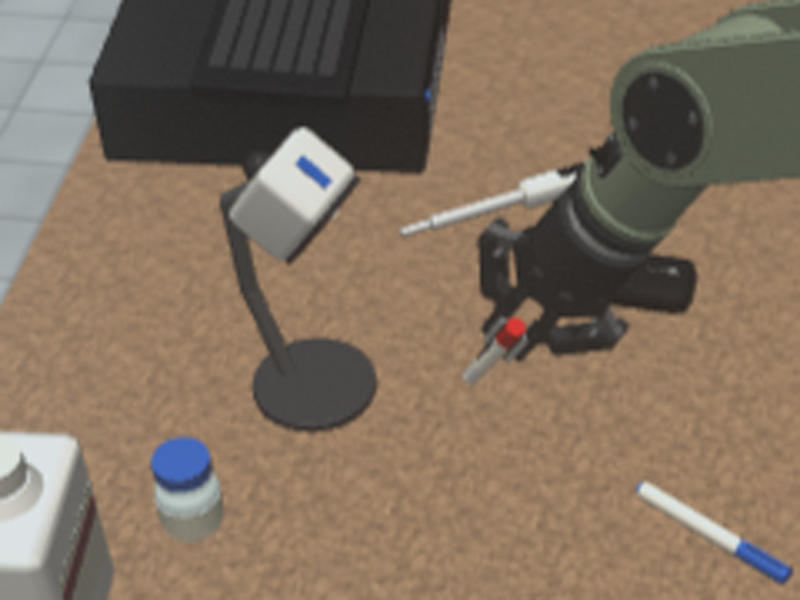

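```bash
python3 -m inch '[[[-0.006,0.042,0.006,-0.004,0.002,-0.012,10],[-0.012,0.084,0.012,-0.008,0.005,-0.024,10],[-0.018,0.126,0.018,-0.012,0.007,-0.036,10],[-0.024,0.168,0.024,-0.016,0.01,-0.048,10],[-0.03,0.209,0.029,-0.02,0.012,-0.058,10]]]' >/dev/null
python3 -m inch '[[[0,0,0,0,0,0,10],[0,0,0,0,0,0,10],[0,0,0,0,0,0,10],[0,0,0,0,0,0,10],[0,0,0,0,0,0,10]]]'
python3 goal.py 0.0
python3 - <<'E'
from h import *
ps=[]
for n in('side','top'):
    p=bot.camera(n)
    for t in('red_tube','code','window'): print(n,t,[(round(q['p'],2),np.round(q['at'],3).tolist()) for q in bot.pinpoint(p,t)[:2]])
    if n=='side': cv2.imwrite('pics/fin.png',cv2.resize(p['color'][70:190,150:310,::-1],(800,600),interpolation=cv2.INTER_CUBIC))
E
```

```text
time_s: 21.77
position: [0.5866, -0.2073, 0.1604]
tool_rot: [2.145, 1.625, 0.433]
ft_force: [-1.1, -0.3, -0.0]
opening: 0.0144
grip_force: 39.0
1.0000000000000002 [ 0.5856 -0.2087  0.1588]
t 21.77 pos [ 0.5866 -0.2073  0.1604] j [-0.547  0.104  1.914  0.228  0.629 -0.424] tool x,z [ 0.271  0.963 -0.001] [ 0.48  -0.137 -0.867] open 0.0144
shift units [-0.0053 -0.0045  0.0035]
turn units [ 0.0022 -0.0009  0.0034]
code [ 0.5987 -0.2128  0.1506] err mm [1.1 1.4 1.6] ang [0.006 0.006 0.004]
side red_tube [(0.64, [0.621, -0.219, 0.109])]
side code [(0.7, [0.598, -0.213, 0.152]), (0.37, [0.675, -0.234, 0.194])]
side window [(0.65, [0.677, -0.234, 0.193])]
top red_tube []
top code [(0.72, [0.371, -0.131, 0.001])]
top window [(0.58, [0.677, -0.236, 0.196])]
```

View pics/fin.png

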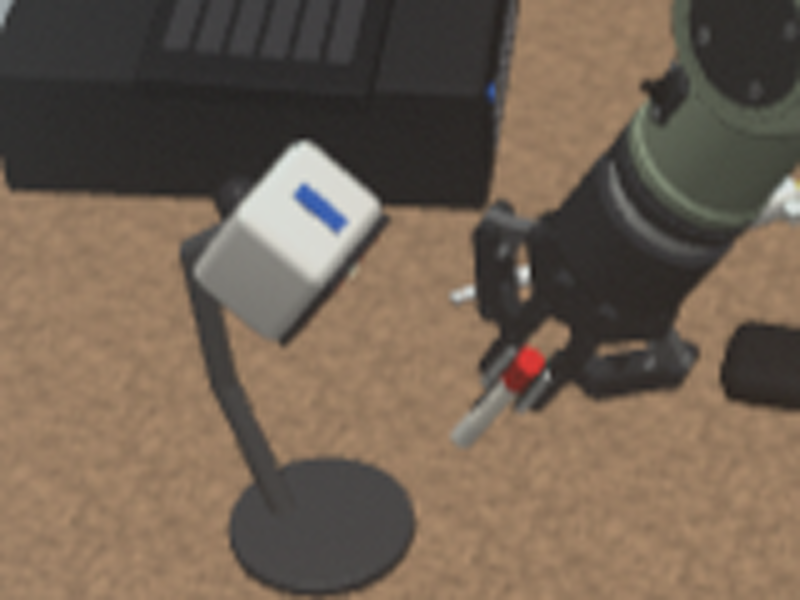

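```bash
python3 -c "
from plant import bot
print(bot.finish_job())"
```

```text
the job is handed in; nothing more can be done
None
```

The job is handed in, though no verdict came back. The carousel was turned about 6.45 rad clockwise, and the red-capped tube is gripped in front of the scanner, cap up and bar code facing the window. By my measurements the code is about 2 mm from the reading point and the tilt is within 0.01 rad of my fitted window pose. That pose is the main uncertainty, because the network put the window about 7 mm from my fit.

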